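# Centre the motion sensor on the scale and record its weight

### The job

The white ball-shaped motion sensor stands off-centre on the little round pan of the bench scale. Nudge it into the middle with light, low fingertip taps, without gripping it, lifting it, tipping it up or knocking it off the pan, until its round foot stands wholly inside the red ring marked on the pan; then, with your finger off the sensor, press the raised green key on the scale fully down and let it go to record the weight. Do not press the key before the sensor is centred, and leave the other things on the bench where they are.

Things in the scene. Friction and masses are not known exactly. Their poses are not given: they have to be found in the camera images.
- sensor: White ball-shaped motion sensor, 60-120 g, loose and upright on the pan, 20-34 mm off its centre. Origin: centre of its underside, z up. From below: rubber pad 28 mm across (alone bears on the pan: pushed high up, it tips), dark foot 52 mm in diameter from 4 to 12 mm up (its widest part: push here), neck, ball 42 mm in diameter centred 35 mm up; 56 mm tall. It slides and stops with the push.
- pan_centre (a point): Centre of the top of the scale's round flat metal pan, 62 mm above the bench. The pan is 100 mm in diameter, has no rim, is fixed, and stands 12 mm above the scale's body. A red ring 3 mm wide, inner diameter 66 mm, is marked round its centre: the sensor's 52 mm foot fits in with 7 mm to spare all round. The point's yaw means nothing.
- scale: Compact white bench scale, fixed, 210 mm deep (its x) by 170 mm wide (its y), top 50 mm above the bench. Origin: centre of its underside; its x axis points from the key panel, nearer the robot, to the pan, whose centre lies 45 mm along +x. The panel has a flush display, flush blue keys and the raised green key.
- key_top (a point): Centre of the top face of the raised green key, 22 x 26 mm, 56 mm above the bench, 6 mm proud of the scale's top; pressed straight down. It lies at x = -75 mm, y = -52 mm in the scale's frame, and moves with the key.
- key (a joint): Travel of the green key in m: 0 released, 0.0035 fully down. A spring lets it up again; it takes about 4 N to press it fully, and it counts as pressed from 0.0025.
- spare: A second sensor of the same shape with a grey ball, standing loose on the bench beside the scale; leave it alone. Origin: centre of its underside.
- carton: Closed white carton 100 x 75 x 45 mm, loose on the bench beside the scale; leave it alone. Origin: centre of its underside.
- tape: Roll of amber parcel tape lying flat, 100 mm in diameter, 48 mm high, loose on the bench beside the scale; leave it alone. Origin: centre of its underside.

How it is judged:
By the outcome, as a careful person would: the job done as asked, in the order asked, and still so for the second after the job is handed in, with the robot touching nothing.
It also fails if it takes over 61 s, if anything falls off the work surface, if the arm or the gripper's body presses on something with over 40 N, if the wrist force passes 120 N, or if a joint passes its speed limit or range.

### The arm

A 6-joint arm with a two-finger parallel gripper is mounted at the origin on the work surface. World frame = base frame: x ahead of the robot, y to its left, z up, the work surface at z = 0. Lengths are in mm, angles in rad, forces in N, time in s.
With the tool pointing down it reaches from about 300 to 775 mm from the base axis. Payload 14.6 kg.
Tool frame: the origin (TCP) lies between the finger pads; the fingertips stand 22 mm ahead of it and the grasp point (between the pads) lies 3 mm ahead of it (manip.tcp_to_tips is the distance from the TCP to the fingertips, in mm); y points along the fingers, z is the direction in which the jaws open and shut, and the axes are right-handed (so a half turn about y gives the same grasp; the last joint's range is limited). The gripper opens to 94 mm and grips with 3 to 60 N. Pads are 16 mm wide; open, the fingers measure 119 mm over their backs; the gripper's body (75 mm by 177 mm) begins 78 mm behind the grasp point.
Start: joints at [-1.323, 0.3, 1.521, -0, 1.321, -0.067], TCP at [170.287, -522.964, 227.446] pointing down, gripper open.
Joint ranges: [-3.03, 3.03], [-0.79, 2.21], [0.23, 2.52], [-1.04, 4.18], [0, 3.07], [-2.55, 2.55]. Speed limits (rad/s): [2.22, 2.22, 2.57, 3.14, 3.14, 3.14].

### API

Orientations are given as [roll, pitch, yaw] about the fixed x, y, z axes, in that order (R = Rz(yaw) Ry(pitch) Rx(roll)).
In Python, from cell import manip gives the robot as it stands.
- The arm moves only by the shell command python3 -m jog 'ROWS' [OPENING] [FORCE]. ROWS is JSON, one flat list of numbers, 6 for each row, row after row: the shift along the tool's x, y, z in mm, then the turn, a rotation vector about the tool's x, y, z in degrees. A call has 1 to 10 rows; each row is the pose to reach, as a shift and turn from the pose commanded when the call began, along the tool's axes at that moment; what a row does not reach only later rows make up. A row lasts 1/12 s, in which the tool goes at most 41.7 mm and 7.16 degrees, less where a joint would pass 70% of its speed; a pose out of reach is approached as far as the arm can. A call with a gripper value outside its range is refused whole. OPENING is the finger opening in mm, from 0 to 94, set as the call begins (- or left out, the last holds). The fingers move at their own pace and stop on an object; FORCE is the grip in N (left out, the last holds). Time passes only in rows, so rows that repeat a pose let the fingers close. It gives the time, the measured TCP pose, the force and the opening at its end, in the units of the state.
- manip.read_state(): the state, without advancing time (a new reading comes with each control period).
- manip.camera(name): name is "scene" or "top"; returns a dict with "img" (400x640x3 uint8, red, green, blue), "intrinsics" (3x3 intrinsics, pixels), "origin" and "orientation" of the camera in the world. Camera axes: x right, y down, z forward; pixel columns grow to the right and rows downward; lengths in mm; the calibration is good to about 2 mm. A picture is of the moment at which its call begins. There is no depth.
- manip.sign_off(): hands the job in, once; it reports no verdict.
Trained networks look in a picture, given as the dict that the camera call returned (one of the last four; its "shot" number tells which), for a name from the list of things; names that differ only in an ending like _2 or _b are one class to them, and where a whole thing is asked for, a point or a joint stands for the part that bears it (a point fixed in the world has none). Each returns a list of dicts, best first, with "score" (0 to 1); they miss things now and then, are a little off and sometimes report something else, mostly with a low value. They report only what shows in the picture. A call takes as long as a camera call.
- manip.masks_of(thing, picture): "pixels" (400x640 bool, what is visible of it) and "xy" ([column, row] in pixels, amid what is visible of it).
- manip.tip_of(thing, picture): "xy" ([column, row] in pixels: a listed point, or the origin of a listed thing).
The state is a dict: "clock": time; "joints": joint angles; "qd": joint speeds; "effort": joint torques, N m; "eef_pos": TCP position; "eef_rot": TCP orientation; "wrist_force": force on the tool from outside, world axes, zero at the start; "moment": the same for the moment, N m; "finger_gap": finger opening in mm.
Only numpy, scipy, OpenCV 4.12 (cv2) and the standard library are available. Lean on these libraries where they do the work, as an engineer would, in place of code of your own. Each camera call takes 0.05 s, during which the arm holds its last target.

## Working session

There is one attempt and no reset: what is moved stays moved. The work goes in short steps, Python scripts to look and compute and a shell command to move; the robot and the scene stay as the last step left them, time stands still between calls to the robot, and variables do not carry over. Pictures are saved under pics/ and viewed, and the job is handed in when it is done.

```bash
mkdir -p pics; ls
cat > h.py <<'E'
import numpy as np, cv2
from cell import manip
from scipy.spatial.transform import Rotation as R
def ray(c,uv):
    K=np.array(c["intrinsics"]);o=np.array(c["origin"],float)
    O=np.array(c["orientation"],float)
    Rm=O if O.shape==(3,3) else R.from_euler('xyz',O).as_matrix()
    d=Rm@np.linalg.solve(K,[uv[0],uv[1],1.]);return o,d
def at_z(c,uv,z):
    o,d=ray(c,uv);return o+d*(z-o[2])/d[2]
def proj(c,p):
    K=np.array(c["intrinsics"]);O=np.array(c["orientation"],float)
    Rm=O if O.shape==(3,3) else R.from_euler('xyz',O).as_matrix()
    q=K@(Rm.T@(np.array(p,float)-np.array(c["origin"])));return q[:2]/q[2]
def save(c,n): cv2.imwrite(f"pics/{n}.png",c["img"][:,:,::-1])
E
python3 - <<'E'
from h import *
np.set_printoptions(precision=1,suppress=True)
s=manip.read_state();print(s, manip.tcp_to_tips)
for n in("scene","top"):
    c=manip.camera(n);save(c,n+"0");print(n,c["origin"],c["orientation"])
    for t,z in(("sensor",62),("pan_centre",62),("scale",0),("key_top",56),("spare",0),("carton",0),("tape",0)):
        for r in manip.tip_of(t,c)[:2]: print(t,r["xy"],round(r["score"],2),at_z(c,r["xy"],z))
E
```

```text
pics
{'clock': 0.0, 'joints': array([-1.3,  0.3,  1.5, -0. ,  1.3, -0.1]), 'qd': array([ 0., -0.,  0., -0., -0., -0.]), 'effort': array([ -0. , -53.2, -35.3,   0.1,   0. ,  -0. ]), 'eef_pos': array([ 170.2, -522.7,  226.9]), 'eef_rot': array([-1.6,  0. , -2.8]), 'wrist_force': array([ 0. ,  0.4, -0.1]), 'moment': array([ 0., -0., -0.]), 'finger_gap': 93.88222089243163} 22.0
scene [1036.4 -140.8  524.8] [-2.3 -0.   1.2]
sensor [324.6, 227.6] 0.75 [618.2  46.1  62. ]
pan_centre [317.9, 224.7] 0.9 [607.7  38.   62. ]
scale [303.4, 231.8] 0.85 [558.   29.1   0. ]
key_top [256.4, 205.6] 0.47 [516.  -46.1  56. ]
spare [339.4, 190.3] 0.91 [469.7 144.1   0. ]
carton [190.1, 265.0] 0.75 [ 562.3 -181.8    0. ]
tape [264.3, 323.7] 0.56 [718.5 -93.3   0. ]
top [417.4  56.9 872.7] [-3.  -0.  -1.6]
sensor [320.4, 168.5] 0.94 [626.1  45.6  62. ]
pan_centre [320.6, 177.9] 0.7 [605.4  45.   62. ]
scale [329.7, 204.0] 0.89 [558.8  23.    0. ]
key_top [366.3, 222.9] 0.54 [509.6 -52.6  56. ]
spare [280.5, 254.2] 0.96 [444.1 133.1   0. ]
carton [418.5, 203.6] 0.69 [ 561.2 -180.2    0. ]
tape [378.7, 138.0] 0.81 [716.9 -92.1   0. ]
```

View pics/scene0.png

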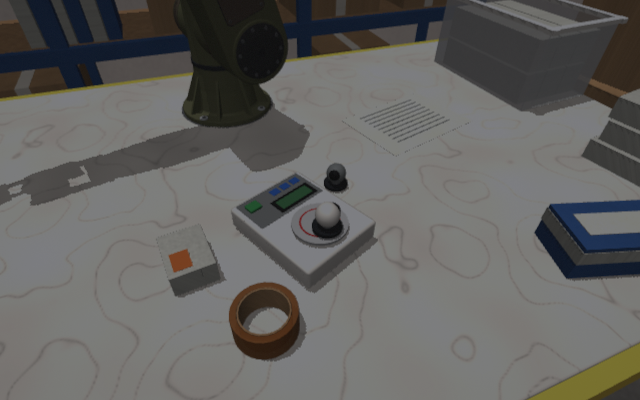

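View pics/top0.png

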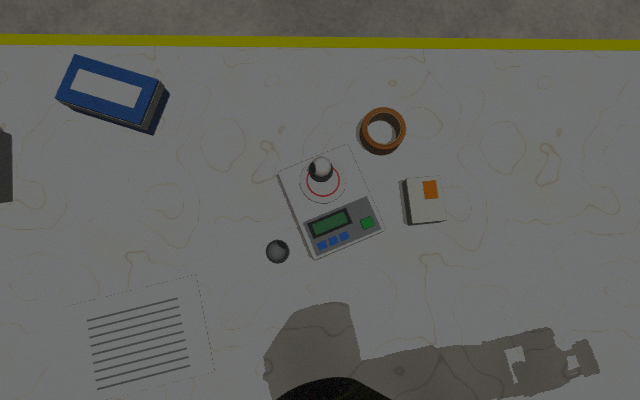

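Run:
```python
from h import *
np.set_printoptions(precision=1,suppress=True)
for n,b in(("scene",(200,150,400,275)),("top",(230,110,430,260))):
    c=manip.camera(n);x0,y0,x1,y1=b
    im=cv2.resize(c["img"][y0:y1,x0:x1],None,fx=4,fy=4,interpolation=cv2.INTER_CUBIC)
    cv2.imwrite(f"pics/{n}_z0.png",im[:,:,::-1])
```

```text
(no output)
```

View pics/scene_z0.png

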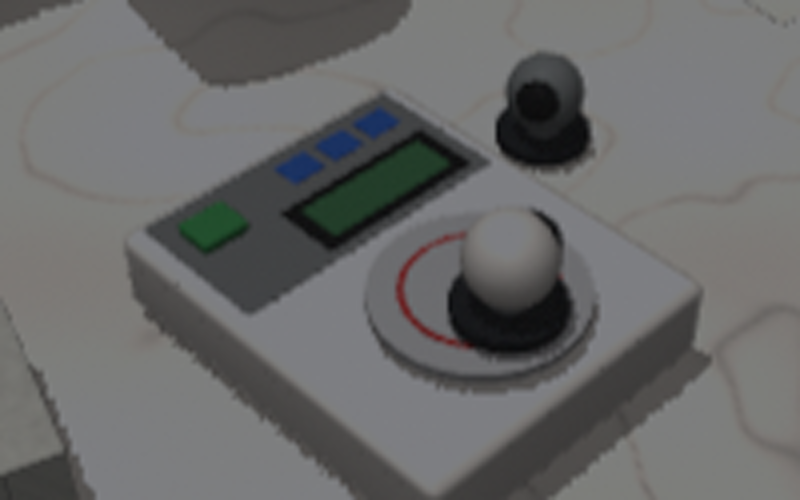

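View pics/top_z0.png

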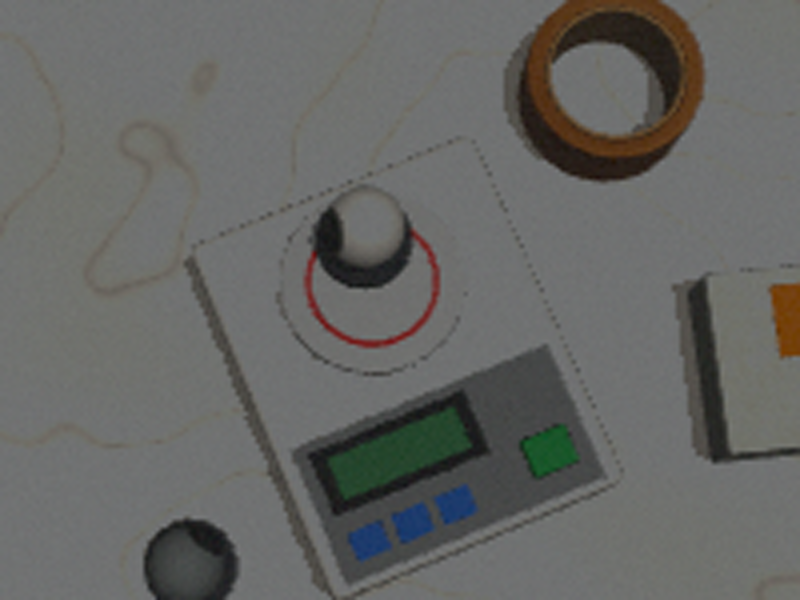

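The views show the sensor displaced about 20 mm, mostly along +x, from the ring centre. It is at (320,168) in top, with the ring centre at about (323,181). Next I'll fit both precisely.

```bash
cat >> h.py <<'E'
from scipy.optimize import minimize, least_squares
def ringfit(c,near=(608,41),z=62):
    im=c["img"].astype(int);m=(im[...,0]>im[...,1]+40)&(im[...,0]>im[...,2]+40)
    v,u=np.nonzero(m);P=np.array([at_z(c,(a,b),z)[:2] for a,b in zip(u,v)])
    P=P[np.hypot(*(P-near).T)<50]
    f=lambda p:np.hypot(P[:,0]-p[0],P[:,1]-p[1])-34.5
    r=least_squares(f,near,loss='soft_l1');return r.x,len(P),np.std(f(r.x))
A=np.linspace(0,2*np.pi,40,endpoint=False)
def model(c,x,y,zb=62,parts=True,S=4):
    img=np.zeros((400*S,640*S),np.uint8)
    def hull(P):
        q=np.array([proj(c,p) for p in P]);h=cv2.convexHull(np.round((q+.5)*S-.5).astype(np.int32));cv2.fillConvexPoly(img,h,1)
    hull([(x+26*np.cos(a),y+26*np.sin(a),zb+z) for z in(4,12) for a in A])
    hull([(x+14*np.cos(a),y+14*np.sin(a),zb+z) for z in(0,4) for a in A])
    o=np.array(c["origin"]);ce=np.array([x,y,zb+35.]);d=(ce-o)/np.linalg.norm(ce-o)
    e=np.cross(d,[0,0,1.]);e/=np.linalg.norm(e);g=np.cross(d,e)
    hull([ce+21*(e*np.cos(a)+g*np.sin(a)) for a in A])
    return cv2.resize(img.astype(np.float32),(640,400),interpolation=cv2.INTER_AREA)
def sensorfit(c,near=(626,45),thing="sensor",zb=62):
    M=manip.masks_of(thing,c)[0];m=M["pixels"].astype(np.float32)
    f=lambda p:np.abs(model(c,*p,zb)-m).sum()
    r=minimize(f,near,method='Nelder-Mead',options=dict(initial_simplex=np.array(near)+[[0,0],[8,0],[0,8]],xatol=.2,fatol=.2))
    return r.x,r.fun,m.sum(),M["score"]
def report(cams=("top","scene"),near=(626,45)):
    for n in cams:
        c=manip.camera(n);a=ringfit(c);b=sensorfit(c,near)
        print(n,"ring",a,"sensor",b,"diff",b[0]-a[0],np.hypot(*(b[0]-a[0])))
E
python3 - <<'E'
from h import *
np.set_printoptions(precision=1,suppress=True)
report()
for n in("top","scene"):
    c=manip.camera(n);im=c["img"].astype(int)
    m=(im[...,1]>im[...,0]+50)&(im[...,1]>im[...,2]+40)
    n_,l,st,ce=cv2.connectedComponentsWithStats(m.astype(np.uint8))
    for i in range(1,n_):
        if st[i,4]>20: print(n,st[i],ce[i],at_z(c,ce[i],56))
    M=manip.masks_of("scale",c)[0];m=M["pixels"].astype(np.uint8)
    k=max(cv2.findContours(m,0,2)[0],key=cv2.contourArea)
    if n=="top":
        P=np.array([at_z(c,p[0],50)[:2] for p in k],np.float32);print(cv2.minAreaRect(P))
E
```

```text
top ring (array([601.4,  40.8]), 105, np.float64(0.9304766300836664)) sensor (array([622.8,  44.5]), np.float64(24.75), np.float32(494.0), 0.9) diff [21.4  3.7] 21.710839099001138
scene ring (array([601.4,  43.5]), 46, np.float64(0.6977188121269182)) sensor (array([622.9,  48.4]), np.float64(53.125), np.float32(895.0), 0.81) diff [21.5  4.8] 22.038928984279107
top [361 217  13  11  89] [366.9 222.1] [511.3 -53.8  56. ]
((558.1431274414062, 22.579238891601562), (211.53067016601562, 173.9690399169922), 23.315927505493164)
```

```bash
cat >> h.py <<'E'
def go(x,y,z,yaw):
    s=manip.read_state();Rc=R.from_euler('xyz',s["eef_rot"]);Rt=R.from_euler('xyz',[-np.pi/2,0,yaw])
    sh=Rc.inv().apply(np.array([x,y,z])-s["eef_pos"]);rv=(Rc.inv()*Rt).as_rotvec(degrees=True)
    print("pos",s["eef_pos"],"yaw",s["eef_rot"],"t",round(s["clock"],2),"F",s["wrist_force"],"gap",round(s["finger_gap"],1))
    print("shift",np.round(sh,1),"rot",np.round(rv,1))
E
python3 - <<'E'
from h import *
np.set_printoptions(precision=3,suppress=True)
go(670,55.7,227,np.arctan2(-4.2,-21.4))
E
```

```text
pos [ 170.288 -522.958  227.447] yaw [-1.571  0.    -2.827] t 1.3 F [-0.316 -0.129  0.094] gap 93.9
shift [-654.3    0.5 -395.5] rot [ 0.   6.9 -0. ]
```

```bash
python3 -m jog '[-20,0,-12,0,0,0,-50,0,-30,0,1,0,-84,0,-51,0,2,0,-118,0,-72,0,3,0,-152,0,-93,0,4,0,-186,0,-114,0,5,0,-220,0,-134,0,6,0,-254,0,-154,0,6.9,0,-288,0,-174,0,6.9,0,-322,0,-195,0,6.9,0]' 0 10
python3 -c "
from h import *
go(670,55.7,227,np.arctan2(-4.2,-21.4))"
```

```text
clock: 2.13
eef_pos: [417.1, -236.2, 227.7]
eef_rot: [-1.57, 0.0, -2.948]
wrist_force: [0.3, -0.8, 0.7]
finger_gap: 30.8
pos [ 417.07150866 -236.20280201  227.70660378] yaw [-1.57036208e+00  4.01685366e-04 -2.94750952e+00] t 2.13 F [ 0.30652682 -0.76290301  0.71258416] gap 30.8
shift [-304.5    0.7 -237.6] rot [-0.  0. -0.]
```

```bash
python3 -m jog '[-30,0,-23,0,0,0,-60,0,-47,0,0,0,-92,0,-72,0,0,0,-124,0,-97,0,0,0,-156,0,-122,0,0,0,-188,0,-147,0,0,0,-220,0,-172,0,0,0,-250,0,-195,0,0,0,-280,0,-218,0,0,0,-300,0,-234,0,0,0]'
python3 -m jog '[-4,0,-3,0,0,0,-4,0,-3,0,0,0,-4,0,-3,0,0,0]'
python3 -c "
from h import *
go(670,55.7,89,np.arctan2(-4.2,-21.4))"
```

```text
clock: 2.97
eef_pos: [666.5, 52.5, 227.0]
eef_rot: [-1.571, -0.0, -2.946]
wrist_force: [-0.1, -0.4, -0.5]
finger_gap: 0.3
clock: 3.22
eef_pos: [668.2, 52.9, 227.1]
eef_rot: [-1.571, -0.001, -2.947]
wrist_force: [0.8, -0.5, 0.7]
finger_gap: 0.3
pos [668.24731609  52.90569323 227.1265092 ] yaw [-1.57072217e+00 -6.57012291e-04 -2.94723802e+00] t 3.22 F [ 0.82370503 -0.46035781  0.71252741] gap 0.3
shift [ -2.4 138.1  -2.4] rot [-0.  0.  0.]
```

```bash
python3 -m jog '[-2,15,-2,0,0,0,-2,40,-2,0,0,0,-2,70,-2,0,0,0,-2,100,-2,0,0,0,-2,115,-2,0,0,0,-2,122,-2,0,0,0,-2,122,-2,0,0,0]'
python3 - <<'E'
from h import *
go(670,55.7,89,np.arctan2(-4.2,-21.4))
c=manip.camera("scene");im=cv2.resize(c["img"][100:300,200:460],None,fx=3,fy=3);cv2.imwrite("pics/s1.png",im[:,:,::-1])
E
```

```text
clock: 3.8
eef_pos: [669.4, 54.6, 104.5]
eef_rot: [-1.571, -0.002, -2.948]
wrist_force: [0.5, 0.1, -0.3]
finger_gap: 0.2
pos [669.36060437  54.63018329 104.54932153] yaw [-1.57106842e+00 -1.87758105e-03 -2.94845577e+00] t 3.8 F [ 0.45486986  0.10488621 -0.25672206] gap 0.2
shift [-0.9 15.5 -0.9] rot [ 0.  -0.   0.1]
```

View pics/s1.png

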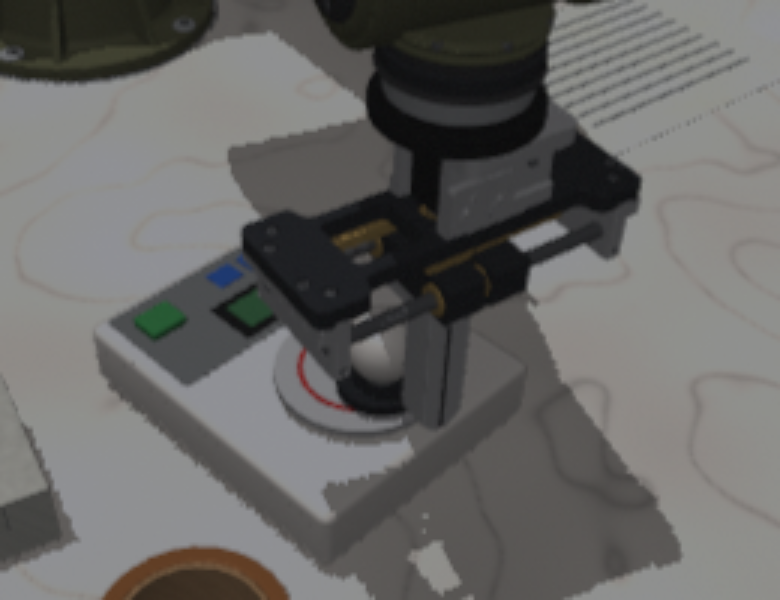

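The closed fingertips hover just beyond the sensor, on the side away from the robot, and clear of it. Next I lower and tap towards the robot.

```bash
python3 -m jog '[0,6,0,0,0,0,0,12,0,0,0,0,0,15,0,0,0,0,0,15,0,0,0,0]'
python3 -m jog '[2,0,0,0,0,0,5,0,0,0,0,0,8,0,0,0,0,0,10,0,0,0,0,0,11,0,0,0,0,0,12,0,0,0,0,0,13,0,0,0,0,0,14,0,0,0,0,0,15,0,0,0,0,0,16,0,0,0,0,0]'
python3 - <<'E'
from h import *
go(670,55.7,89,np.arctan2(-4.2,-21.4))
c=manip.camera("scene");im=cv2.resize(c["img"][100:300,200:460],None,fx=3,fy=3);cv2.imwrite("pics/s2.png",im[:,:,::-1])
E
```

```text
clock: 4.18
eef_pos: [669.9, 55.7, 89.9]
eef_rot: [-1.571, -0.001, -2.947]
wrist_force: [-0.6, -0.7, 0.6]
finger_gap: 0.4
clock: 5.02
eef_pos: [654.5, 52.7, 90.5]
eef_rot: [-1.571, 0.0, -2.947]
wrist_force: [1.9, -0.0, -0.5]
finger_gap: 0.5
pos [654.47694228  52.67282604  90.50330714] yaw [-1.57078645e+00  2.92284552e-04 -2.94723506e+00] t 5.02 F [ 1.93176882 -0.02168225 -0.54160754] gap 0.5
shift [-15.8   1.5   0. ] rot [-0.  0. -0.]
```

View pics/s2.png

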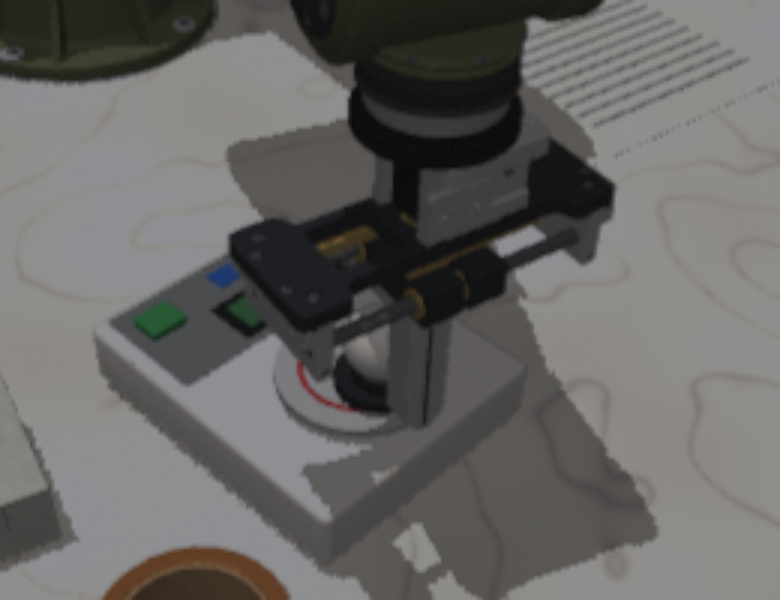

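Contact has begun at about 2 N with the foot still flat. I'll carry on gently.

```bash
python3 -m jog '[1.2,0,0,0,0,0,2.4,0,0,0,0,0,3.6,0,0,0,0,0,4.8,0,0,0,0,0,6,0,0,0,0,0,7.2,0,0,0,0,0,8.4,0,0,0,0,0,9.6,0,0,0,0,0,10.8,0,0,0,0,0,12,0,0,0,0,0]'
python3 - <<'E'
from h import *
go(670,55.7,89,np.arctan2(-4.2,-21.4))
c=manip.camera("scene");im=cv2.resize(c["img"][100:300,200:460],None,fx=3,fy=3);cv2.imwrite("pics/s3.png",im[:,:,::-1])
E
```

```text
clock: 5.9
eef_pos: [642.6, 50.3, 90.5]
eef_rot: [-1.571, 0.0, -2.947]
wrist_force: [1.1, -0.3, 0.5]
finger_gap: 0.4
pos [642.5643646   50.33494082  90.47398299] yaw [-1.57077445e+00  3.52568068e-06 -2.94715482e+00] t 5.9 F [ 1.08897018 -0.31819033  0.51373744] gap 0.4
shift [-28.    1.5   0. ] rot [-0.  0. -0.]
```

View pics/s3.png

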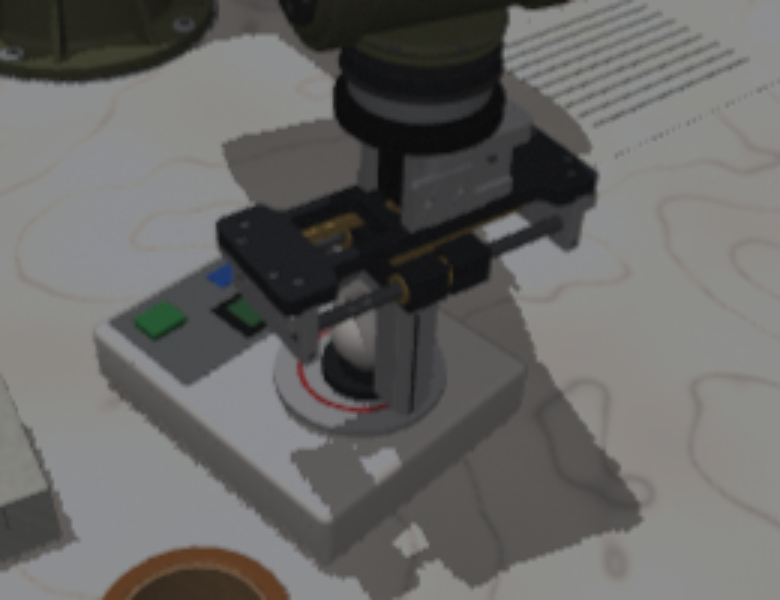

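```bash
python3 -m jog '[1,0,0,0,0,0,2,0,0,0,0,0,3,0,0,0,0,0,4,0,0,0,0,0,5,0,0,0,0,0,6,0,0,0,0,0,7,0,0,0,0,0,7,0,0,0,0,0]'
python3 -m jog '[-2,0,0,0,0,0,-6,0,0,0,0,0,-12,0,0,0,0,0,-20,0,0,0,0,0,-20,0,0,0,0,0]'
python3 -m jog '[0,-15,0,0,0,0,0,-40,0,0,0,0,0,-70,0,0,0,0,0,-100,0,0,0,0,-20,-130,0,0,0,0,-50,-140,0,0,0,0,-80,-140,0,0,0,0,-80,-140,0,0,0,0]'
python3 - <<'E'
from h import *
np.set_printoptions(precision=1,suppress=True)
go(670,55.7,89,np.arctan2(-4.2,-21.4))
for n in("scene","top"):
    c=manip.camera(n);save(c,n+"4")
    print(n,ringfit(c),sensorfit(c,(603,44)))
E
```

```text
clock: 6.62
eef_pos: [635.6, 48.9, 90.5]
eef_rot: [-1.571, -0.0, -2.947]
wrist_force: [-0.1, 0.4, -0.1]
finger_gap: 0.7
clock: 7.03
eef_pos: [656.6, 53.1, 90.3]
eef_rot: [-1.571, 0.0, -2.947]
wrist_force: [0.1, 0.3, 0.6]
finger_gap: 0.4
clock: 7.7
eef_pos: [737.0, 69.0, 228.4]
eef_rot: [-1.571, -0.001, -2.947]
wrist_force: [-1.0, 0.2, -1.6]
finger_gap: 0.4
pos [737.   69.  228.4] yaw [-1.6 -0.  -2.9] t 7.7 F [-1.   0.2 -1.6] gap 0.4
shift [ 68.2 139.4   0.2] rot [0.  0.1 0. ]
scene (array([601.6,  43.6]), 102, np.float64(0.7852678741916449)) (array([601.9,  43.6]), np.float64(38.4375), np.float32(869.0), 0.6)
  ret = _var(a, axis=axis, dtype=dtype, out=out, ddof=ddof,
  arrmean = um.true_divide(arrmean, div, out=arrmean,
  ret = ret.dtype.type(ret / rcount)
Traceback (most recent call last):
  File "h.py", line 35, in sensorfit
    M=manip.masks_of(thing,c)[0];m=M["pixels"].astype(np.float32)
      ~~~~~~~~~~~~~~~~~~~~~~~^^^
IndexError: list index out of range
```

View pics/top4.png

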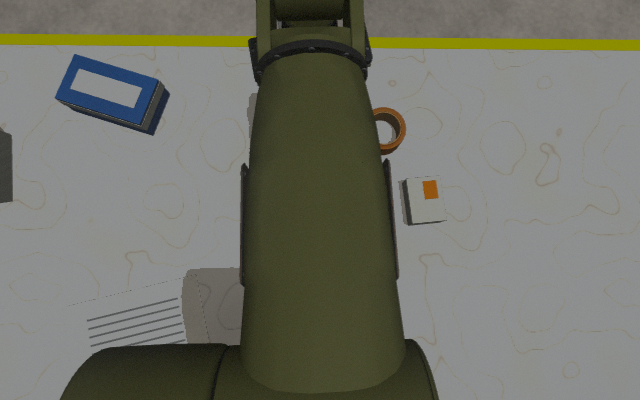

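View pics/scene4.png

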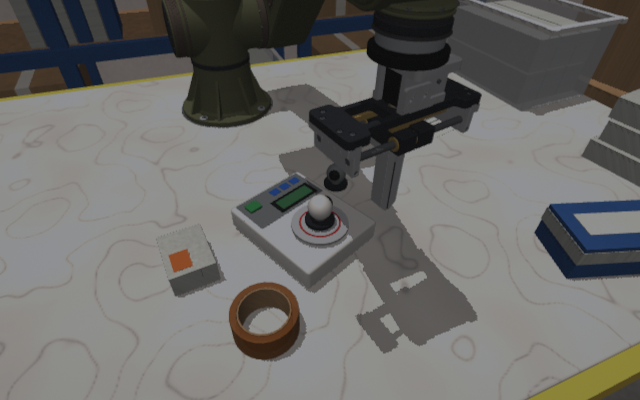

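Scene view: the sensor at (320,212) stands inside the ring, and the fit puts it 0.3 mm off centre. The arm hides the top view, so I'll swing towards the key side and check from above.

Run:
```python
from h import *
go(500,-220,228,-2.737)
```

```text
pos [733.32888259  68.21177494 230.18507744] yaw [-1.57091729e+00 -8.02087098e-04 -2.94720662e+00] t 7.9 F [-0.12780407 -0.19883238 -0.2895821 ] gap 0.6
shift [284.6   2.4 237.7] rot [  0. -12.   0.]
```

```bash
python3 -m jog '[15,0,12,0,0,0,40,0,33,0,-2,0,70,0,58,0,-4,0,102,0,84,0,-6,0,134,0,111,0,-8,0,166,0,138,0,-10,0,198,0,165,0,-12,0,230,0,192,0,-12,0,260,0,217,0,-12,0,278,0,232,0,-12,0]'
python3 -m jog '[5,0,5,0,0,0,5,0,5,0,0,0]'
python3 - <<'E'
from h import *
np.set_printoptions(precision=1,suppress=True)
c=manip.camera("top");im=cv2.resize(c["img"][110:260,230:430],None,fx=4,fy=4,interpolation=cv2.INTER_CUBIC);cv2.imwrite("pics/t5.png",im[:,:,::-1])
for n in("scene","top"):
    c=manip.camera(n);save(c,n+"5")
    try: print(n,ringfit(c),sensorfit(c,(603,44)))
    except Exception as e: print(n,e)
    for r in manip.tip_of("key_top",c)[:1]: print("key",r["xy"],r["score"],at_z(c,r["xy"],56))
go(511,-53,120,-2.737)
E
```

```text
clock: 8.73
eef_pos: [502.7, -215.1, 231.4]
eef_rot: [-1.569, 0.001, -2.74]
wrist_force: [1.1, 0.5, 0.4]
finger_gap: 0.1
clock: 8.9
eef_pos: [502.2, -220.6, 231.3]
eef_rot: [-1.57, 0.001, -2.74]
wrist_force: [0.7, 0.5, 0.6]
finger_gap: 0.5
scene (array([601.6,  43.5]), 102, np.float64(0.7240572919187402)) (array([602.4,  44.3]), np.float64(66.9375), np.float32(836.0), 0.63)
key [256.0, 205.5] 0.71 [515.5 -46.7  56. ]
top (array([601.2,  40.5]), 162, np.float64(1.0349414486904358)) (array([600.7,  40.6]), np.float64(22.1875), np.float32(480.0), 0.7)
key [366.0, 222.4] 0.64 [510.7 -52.   56. ]
pos [ 503.8 -218.7  230.3] yaw [-1.6 -0.  -2.7] t 9.25 F [0.3 0.1 0. ] gap 0.4
shift [ -71.9  110.3 -149.4] rot [0. 0. 0.]
```

View pics/t5.png

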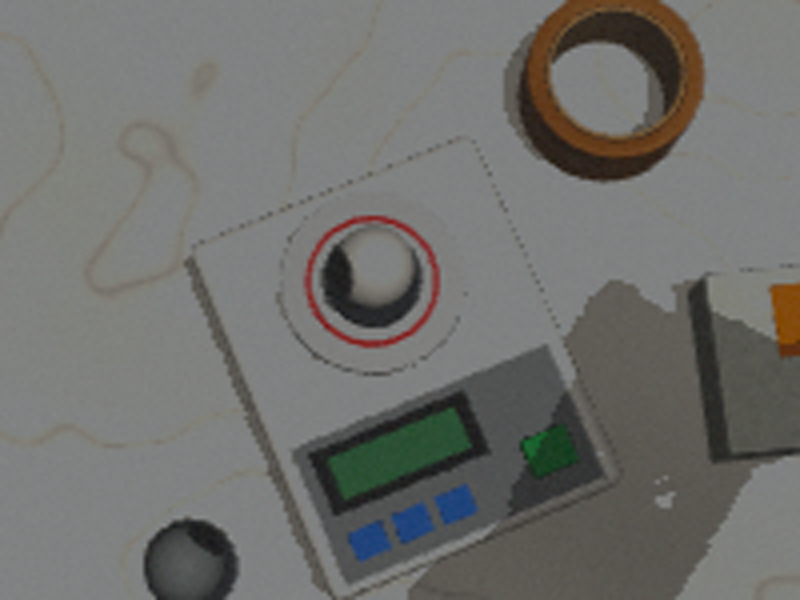

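Top view: the foot sits evenly inside the red ring, with about 0.5 mm residual in top and 1 mm in scene. Next is the key at (511.5, -53).

```bash
python3 -m jog '[-8,5,-15,0,0,0,-22,20,-45,0,0,0,-38,45,-78,0,0,0,-54,70,-110,0,0,0,-66,90,-137,0,0,0,-72,105,-149,0,0,0,-72,110,-149,0,0,0,-72,110,-149,0,0,0]'
python3 - <<'E'
from h import *
np.set_printoptions(precision=1,suppress=True)
go(511.5,-53,80,-2.737)
c=manip.camera("scene");im=cv2.resize(c["img"][100:300,140:400],None,fx=3,fy=3);cv2.imwrite("pics/s6.png",im[:,:,::-1])
E
```

```text
clock: 9.92
eef_pos: [510.7, -53.5, 119.4]
eef_rot: [-1.572, -0.002, -2.736]
wrist_force: [0.3, 0.1, -0.2]
finger_gap: 0.7
pos [510.7 -53.5 119.4] yaw [-1.6 -0.  -2.7] t 9.92 F [ 0.3  0.1 -0.2] gap 0.7
shift [-1.  39.4 -0.1] rot [0.1 0.1 0.1]
```

View pics/s6.png

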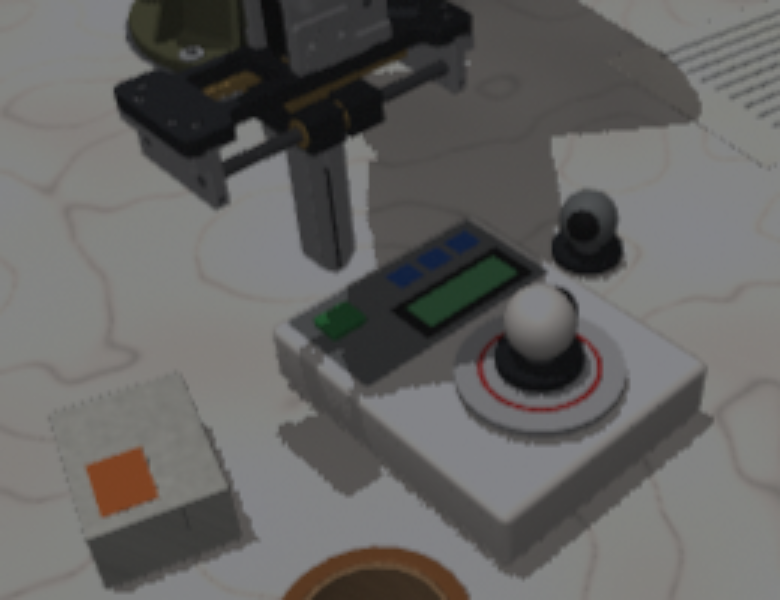

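```bash
python3 -m jog '[-0.5,10,0,0,0,0,-0.5,24,0,0,0,0,-0.5,34,0,0,0,0,-0.5,38,0,0,0,0,-0.5,38,0,0,0,0]'
python3 -m jog '[0,1,0,0,0,0,0,2,0,0,0,0,0,3,0,0,0,0,0,4,0,0,0,0,0,4,0,0,0,0]'
```

```text
clock: 10.38
eef_pos: [511.2, -54.6, 81.7]
eef_rot: [-1.572, -0.001, -2.739]
wrist_force: [-0.8, -0.3, -0.1]
finger_gap: 0.6
clock: 10.8
eef_pos: [511.5, -54.1, 78.5]
eef_rot: [-1.571, 0.0, -2.738]
wrist_force: [-0.0, -0.8, 0.3]
finger_gap: 0.4
```

```bash
python3 -m jog '[0,1,0,0,0,0,0,2,0,0,0,0,0,2,0,0,0,0]'
python3 -m jog '[0,1,0,0,0,0,0,2,0,0,0,0,0,2,0,0,0,0]'
```

```text
clock: 11.05
eef_pos: [511.6, -54.1, 76.5]
eef_rot: [-1.571, 0.0, -2.738]
wrist_force: [-0.2, -0.3, 2.7]
finger_gap: 0.3
clock: 11.3
eef_pos: [511.6, -54.1, 74.7]
eef_rot: [-1.571, 0.0, -2.738]
wrist_force: [-2.2, 0.2, 7.0]
finger_gap: 0.6
```

```bash
python3 -m jog '[0,0.5,0,0,0,0,0,0.8,0,0,0,0,0,0.8,0,0,0,0]'
python3 -m jog '[0,-2,0,0,0,0,0,-5,0,0,0,0,0,-12,0,0,0,0,0,-30,0,0,0,0,0,-60,0,0,0,0,0,-95,0,0,0,0,0,-130,0,0,0,0,0,-150,15,0,0,0,0,-150,45,0,0,0,0,-150,80,0,0,0]'
python3 -m jog '[0,0,30,0,0,0,0,0,60,0,0,0,0,0,80,0,0,0,0,0,80,0,0,0,0,0,80,0,0,0]'
python3 - <<'E'
from h import *
np.set_printoptions(precision=1,suppress=True)
for n in("top","scene"):
    c=manip.camera(n);save(c,n+"7")
    print(n,ringfit(c),sensorfit(c,(603,44)))
    for t,z in(("key_top",56),("spare",0),("carton",0),("tape",0)):
        for r in manip.tip_of(t,c)[:1]: print(t,r["xy"],round(r["score"],2),at_z(c,r["xy"],z))
print(manip.read_state()["wrist_force"])
c=manip.camera("scene");im=cv2.resize(c["img"][150:275,200:400],None,fx=4,fy=4);cv2.imwrite("pics/s7.png",im[:,:,::-1])
E
```

```text
clock: 11.55
eef_pos: [511.7, -54.1, 74.5]
eef_rot: [-1.57, 0.001, -2.738]
wrist_force: [-4.8, 1.7, 14.3]
finger_gap: 0.1
clock: 12.38
eef_pos: [543.5, -127.7, 225.9]
eef_rot: [-1.569, 0.003, -2.736]
wrist_force: [0.1, -0.3, 0.6]
finger_gap: 0.4
clock: 12.8
eef_pos: [574.1, -201.8, 223.2]
eef_rot: [-1.572, -0.001, -2.739]
wrist_force: [-0.7, 0.1, 0.4]
finger_gap: 0.6
top (array([601.3,  40.4]), 166, np.float64(1.0602409809913664)) (array([600.7,  40.6]), np.float64(21.1875), np.float32(487.0), 0.96)
key_top [367.6, 224.4] 0.43 [506.4 -55.3  56. ]
spare [281.7, 249.8] 0.66 [453.9 130.6   0. ]
carton [420.2, 203.4] 0.74 [ 561.7 -184.1    0. ]
tape [380.7, 134.0] 0.79 [726.8 -97.    0. ]
scene (array([601.6,  43.5]), 103, np.float64(0.7305664871081563)) (array([602.7,  43.2]), np.float64(53.9375), np.float32(914.0), 0.86)
key_top [255.8, 204.7] 0.68 [513.2 -46.4  56. ]
spare [336.8, 188.9] 0.58 [463.4 140.8   0. ]
carton [186.8, 265.8] 0.7 [ 562.  -187.3    0. ]
tape [264.2, 324.1] 0.57 [719.1 -93.6   0. ]
[ 0.4 -0.  -0.1]
```

View pics/s7.png

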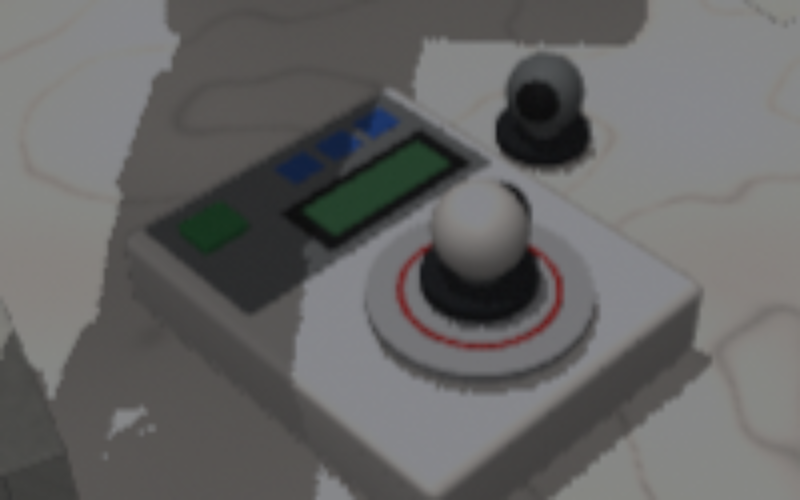

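View pics/top7.png

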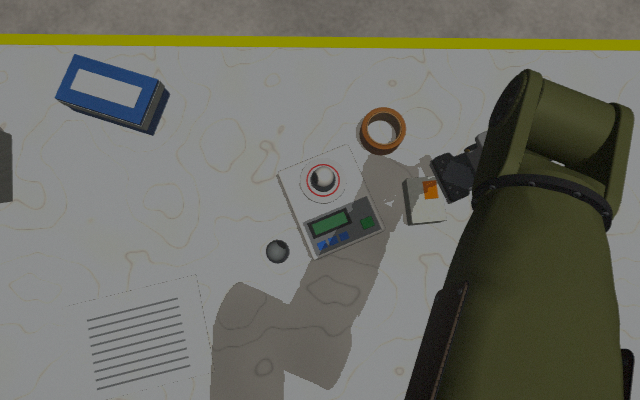

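The sensor is centred and upright, the key was pressed to its stop and is back up, and the other things look where they were. Handing in.

```bash
python3 -c "
from cell import manip
print(manip.sign_off())"
```

```text
the job is handed in; nothing more can be done
None
```

I centred the sensor in the red ring, then pressed the green key fully down and released it. The job was handed in at about 13 s, and the hand-in gives no verdict.

- **Centring:** I pushed the sensor's foot about 22 mm with the closed fingertips, 6–7 mm above the pan. It was one low, gentle push in short steps rather than separate taps. The force readings between steps stayed at about 2 N or less, and the sensor stayed upright.
- **Centring check:** Before the key press, fits from both cameras put the sensor within about 1 mm of the ring's centre, against 7 mm allowed. They still agreed within about 1.2 mm after it.
- **Key:** I pressed until it stopped, with the tips at about 52.5 mm above the bench and 14 N. I then let it go and moved the arm clear. Afterwards the wrist force read about zero and the key looked up, though I did not measure its travel.
- **Disagreements:** The two cameras differ by about 3 mm in y for the ring, and by about 6 mm for the key; I used the position from the top view, which matches the scale's geometry. The networks' estimates for the spare and the tape in the top view moved by about 10 mm between pictures. In the pictures themselves, the spare, tape and carton all stand where they were.

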